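Find the lamp base that still grips

ROBOT

A 7-joint arm with a two-finger parallel gripper is mounted at the origin on the work surface. World frame = base frame: x ahead of the robot, y to its left, z up, the work surface at z = 0. Lengths are in mm, angles in degrees, forces in N, time in s.
With the tool pointing down it reaches from about 425 to 800 mm from the base axis. Payload 8.3 kg.
Tool frame: the origin (TCP) lies midway between the tips of the shut fingers; the grasp point (between the pads) lies 19 mm behind it; z points along the fingers, y is the line along which they close (so a half turn about z gives the same grasp; the last joint's range is limited). The gripper opens to 85 mm and grips with 20 to 120 N. Pads are 22 mm wide; open, the fingers measure 114 mm over their backs; the gripper's body (76 mm by 85 mm) begins 54 mm behind the grasp point. The pads swing forward as they close: fully open they stand 13 mm farther back than shut.
Start: joints at [-70.067, 21.967, 0.94, 78.501, -0.361, 79.538, -2.664], TCP at [249.537, 573.004, 231.279] pointing down, gripper open.
Joint ranges: [-169.22, 169.22], [-14.56, 117.87], [-87.37, 89.26], [10.42, 133.3], [-82.24, 262.24], [0.94, 117.77], [-172.7, 172.7]. Speed limits (degrees/s): [136.94, 136.94, 172.46, 172.46, 180, 180, 180].

INTERFACE

Orientations are given as a 3x3 rotation matrix whose columns are the frame's x, y, z axes.
In Python, from cell import bot gives the robot as it stands.
- The arm moves only by the shell command python3 -m creep 'ROWS' [OPENING]. ROWS is JSON, a list of rows, each an object with "offset": the shift along the tool's x, y, z in mm, a list of three; "delta_rot": the turn, a rotation vector about the tool's x, y, z in degrees, a list of three. In form: [{"offset": [tx, ty, tz], "delta_rot": [wx, wy, wz]}, ...]. A call has 1 to 12 rows; each row is the pose to reach, as a shift and turn from the pose commanded when the call began, along the tool's axes at that moment; what a row does not reach only later rows make up. A row lasts 1/10 s, in which the tool goes at most 50 mm and 8.59 degrees, less where a joint would pass 70% of its speed; a pose out of reach is approached as far as the arm can. A call with a gripper value outside its range is refused whole. OPENING is the closure, from 0 (fully open) to 1 (shut), set as the call begins (- or left out, the last holds). The fingers move at their own pace and stop on an object; the grip force is fixed at half the most. Time passes only in rows, so rows that repeat a pose let the fingers close. It gives the time, the measured TCP pose, the force, the opening and the grip force at its end, in the units of the state.
- bot.observe(): the state, without advancing time (a new reading comes with each control period).
- bot.get_image(name): name is "side" or "top"; returns a dict with "pixels" (480x640x3 uint8, red, green, blue), "camera_matrix" (3x3 intrinsics, pixels), "rvec" (rotation vector, rad) and "tvec" (3), from world to camera coordinates, as OpenCV has them. Camera axes: x right, y down, z forward; pixel columns grow to the right and rows downward; lengths in mm; the calibration is good to about 2 mm. A picture is of the moment at which its call begins. There is no depth.
- bot.job_done(): hands the job in; it is judged then, once.
The state is a dict: "time_s": time; "q": joint angles; "joint_velocities": joint speeds; "joint_torque": joint torques, N m; "position": TCP position; "tool_rot": TCP orientation; "wrist_force": force on the tool from outside, world axes, zero at the start; "moment": the same for the moment, N m; "opening": finger opening in mm; "gripper_force": force on a finger pad.
Only numpy, scipy, OpenCV 4.12 (cv2) and the standard library are available. Lean on these libraries where they do the work, as an engineer would, in place of code of your own. Each camera call takes 0.05 s, during which the arm holds its last target. There are 200 camera calls.

TASK

Two identical-looking round lamp bases have come in from the scrap cage: one still has its grippy sole, the other's is worn slippery. Drag each of them at least 5 cm across the bench to feel which one resists more, then stand the grippier one flat on the middle of the sloping white show board, leaving the slippery one upright on the bench. Do not let a base slide off the board.

Things in the scene. Friction and masses are not known exactly. Their poses are not given: they have to be found in the camera images.
- base_p_mid (a point): Round lamp base: dark steel disc 120 mm wide, 18 mm thick, with a bare steel stem 20 mm thick up its middle to 90 mm above the bench; 0.7 to 0.9 kg. Point: on the stem's axis, 45 mm above the underside; z up the stem. Looks just like base_q. 75 mm of bench beyond it (+x) is free. Pushed below 55 mm height it slides without tipping.
- base_q_mid (a point): Round lamp base: dark steel disc 120 mm wide, 18 mm thick, with a bare steel stem 20 mm thick up its middle to 90 mm above the bench; 0.7 to 0.9 kg. Point: on the stem's axis, 45 mm above the underside; z up the stem. Looks just like base_p. 75 mm of bench beyond it (+x) is free. Sliding freely by the stem, a worn sole drags with 1 to 2.5 N, a grippy one with 4.5 to 9 N.
- board_mid (a point): Middle of the top face of a fixed plain white sloping board, 200 mm down the slope and 190 mm across, without rim. It falls 18 degrees along +x: the high edge, nearer the robot, stands 71 mm above the bench, the low edge 9 mm, this point 40 mm. x (level) points down-slope, y across, z straight up. A worn sole slides off it, a grippy one stays.
There are look-alikes about, which are no part of the job. Leave any green look-alike of the part that bears base_p_mid alone. Leave any red look-alike of the part that bears base_q_mid alone.

How it is judged:
By the outcome, as a careful person would: the job done as asked, in the order asked, and still so for the second after the job is handed in, with the robot touching nothing.
It also fails if it takes over 58 s, if anything falls off the work surface, if the arm or the gripper's body presses on something with over 40 N, if the wrist force passes 120 N, or if a joint passes its speed limit or range.

## Working session

There is one attempt and no reset: what is moved stays moved. The work goes in short steps, Python scripts to look and compute and a shell command to move; the robot and the scene stay as the last step left them, time stands still between calls to the robot, and variables do not carry over. Pictures are saved under pics/ and viewed, at most 10 in all, crops included, and the job is handed in when it is done.

```bash
mkdir -p pics; ls
python3 - <<'E'
from cell import bot
import cv2,numpy as np
for n in("top","side"):
    d=bot.get_image(n); cv2.imwrite(f"pics/{n}0.png",d["pixels"][:,:,::-1])
    R=cv2.Rodrigues(np.array(d["rvec"],float))[0]; print(n,np.round(d["camera_matrix"],1).tolist(),(-R.T@np.array(d["tvec"]).ravel()).round(),R.round(2).tolist())
s=bot.observe();print({k:np.round(v,2).tolist() for k,v in s.items()})
E
```

```text
pics
top [[449.3, 0.0, 319.4], [0.0, 449.3, 240.9], [0.0, 0.0, 1.0]] [ 333.  -16. 1129.] [[-0.02, -1.0, -0.01], [-0.99, 0.02, -0.1], [0.1, 0.01, -0.99]]
side [[595.1, 0.0, 317.9], [0.0, 595.1, 249.7], [0.0, 0.0, 1.0]] [-107. -527.  964.] [[0.67, -0.74, -0.01], [-0.58, -0.51, -0.64], [0.47, 0.43, -0.77]]
{'time_s': 0.1, 'q': [-70.07, 22.01, 0.94, 78.55, -0.36, 79.54, -2.66], 'joint_velocities': [0.0, -0.13, 0.05, -0.09, 0.06, -0.06, 0.02], 'joint_torque': [0.0, -62.91, 0.85, -37.28, 0.02, 0.01, 0.0], 'position': [249.35, 572.62, 230.39], 'tool_rot': [[-0.92, 0.4, -0.0], [0.4, 0.92, -0.0], [-0.0, -0.0, -1.0]], 'wrist_force': [-0.81, 1.46, 0.32], 'moment': [0.0, -0.04, -0.03], 'gripper_force': 0.0, 'opening': 85.03}
```

View pics/top0.png

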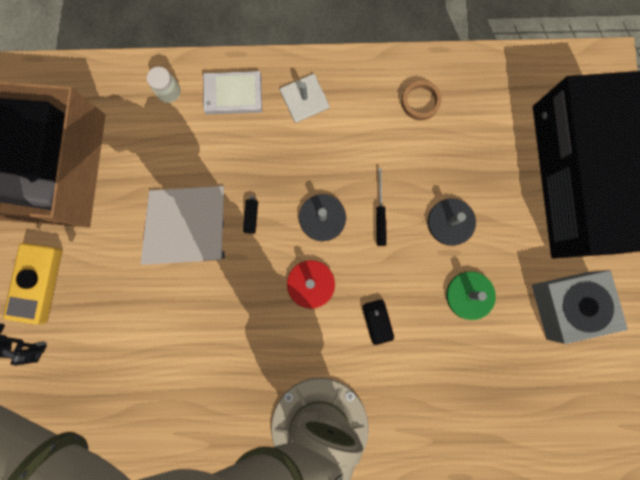

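View pics/side0.png

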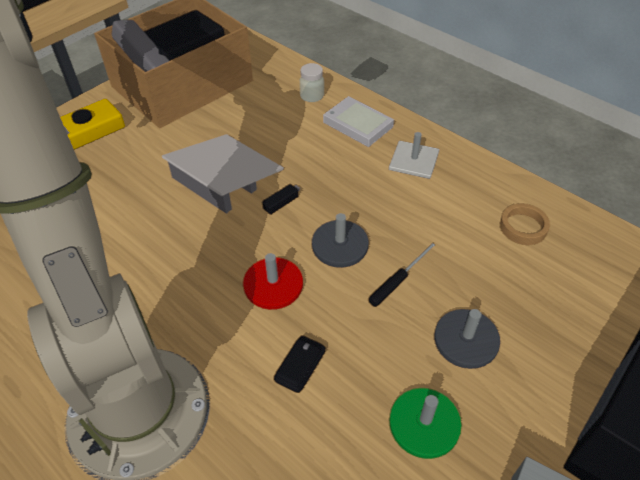

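The top view shows two dark discs, at about (322,215) and (452,220). Both have a round foot and a bare stem, so they are base_p and base_q. The red one (311,284) and green one (471,295) are look-alikes to leave alone, and the pale square-footed part (304,97) isn't a lamp base. The board is at (183,225).

```bash
cat > h.py <<'E'
from cell import bot
import cv2,numpy as np
def cam(n):
    d=bot.get_image(n); R=cv2.Rodrigues(np.array(d["rvec"],float))[0]; t=np.array(d["tvec"],float).ravel()
    return d["pixels"],np.array(d["camera_matrix"]),R,t
def ray(c,uv,z):
    _,K,R,t=c; C=-R.T@t; v=R.T@np.linalg.inv(K)@np.array([uv[0],uv[1],1.]); return C+v*(z-C[2])/v[2]
def proj(c,p):
    _,K,R,t=c; q=K@(R@np.array(p,float)+t); return q[:2]/q[2]
def discs(c,roi):
    x0,y0,x1,y1=roi; im=c[0][y0:y1,x0:x1].astype(int)
    m=((im.max(2)<95)&(im.max(2)-im.min(2)<25)).astype(np.uint8)
    m=cv2.morphologyEx(m,cv2.MORPH_OPEN,np.ones((5,5)))
    out=[]
    for k in cv2.findContours(m,0,2)[0]:
        if cv2.contourArea(k)>800:
            (u,v),ax,a=cv2.fitEllipse(cv2.convexHull(k)); out.append(((u+x0,v+y0),ax))
    return out
E
python3 - <<'E'
from h import *
for n,roi in(("top",(270,170,500,265)),("side",(300,200,520,380))):
    c=cam(n)
    for uv,ax in discs(c,roi): print(n,np.round(uv,1),np.round(ax,1),ray(c,uv,18).round(1))
    if n=="top":
        cv2.imwrite("pics/crop.png",cv2.resize(c[0][160:280,120:500,::-1],(760,240)))
        im=c[0].astype(int);m=((im.max(2)-im.min(2)<30)&(im.min(2)>100)).astype(np.uint8);m[:,:125]=0;m[:,235:]=0;m[:175]=0;m[285:]=0
        k=max(cv2.findContours(m,0,2)[0],key=cv2.contourArea); b=cv2.approxPolyDP(k,6,True)[:,0]; print(b.tolist())
        for u in b: print(u,ray(c,u,71).round(),ray(c,u,9).round())
E
```

```text
top [451.2 221.3] [45.7 47. ] [ 492.6 -336.9   18. ]
top [321.9 217. ] [45.7 46.1] [510.  -15.2  18. ]
[[222, 187], [150, 191], [142, 262], [219, 258]]
[222 187] [579. 223.  71.] [594. 237.   9.]
[150 191] [573. 397.  71.] [587. 421.   9.]
[142 262] [403. 412.  71.] [407. 437.   9.]
[219 258] [409. 230.  71.] [413. 244.   9.]
side [466.7 338.2] [57.6 66.8] [ 490.  -343.5   18. ]
side [339.8 243.1] [47.2 56.9] [507.8 -21.7  18. ]
```

View pics/crop.png

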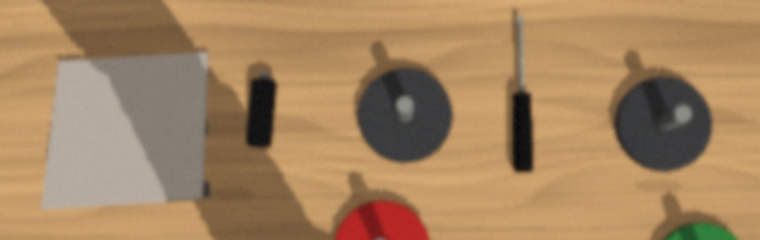

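The crop shows two plain dark discs with stems and no red or green. Measured positions:

| Item | Position (mm) | Notes |
|---|---|---|
| Base A | ≈(509,-18) | The two views agree to about 7 mm |
| Base B | ≈(491,-340) | The two views agree to about 7 mm |
| Board middle | ≈(498,325) | Edges ~185 × 184 mm level, as described; yaw ≈2.5° |

I'll go above A with the tool's y along world x.

```bash
cat >> h.py <<'E'
from scipy.spatial.transform import Rotation as Ro
def goal(p,head=0,Rt=None):
    s=bot.observe(); R=np.array(s["tool_rot"]); 
    if Rt is None:
        a=np.radians(head); y=np.array([np.cos(a),np.sin(a),0]); z=np.array([0,0,-1.]); Rt=np.column_stack([np.cross(y,z),y,z])
    print("offset",(R.T@(np.array(p)-s["position"])).round(1),"rot",Ro.from_matrix(R.T@Rt).as_rotvec(degrees=True).round(1))
def st():
    s=bot.observe(); print(round(s["time_s"],2),"pos",np.round(s["position"],1),"F",np.round(s["wrist_force"],1),"open",round(s["opening"],1),"q",np.round(s["q"]))
E
python3 -c "
from h import *
goal([509,-18,200])"
```

```text
offset [-473.9 -437.9   31.2] rot [-0.1  0.  66.5]
```

```bash
python3 -m creep '[{"offset":[-30,-28,2],"delta_rot":[0,0,5]},{"offset":[-65,-60,5],"delta_rot":[0,0,11]},{"offset":[-100,-92,9],"delta_rot":[0,0,17]},{"offset":[-135,-125,13],"delta_rot":[0,0,23]},{"offset":[-170,-157,16],"delta_rot":[0,0,29]},{"offset":[-205,-190,19],"delta_rot":[0,0,35]},{"offset":[-240,-222,22],"delta_rot":[0,0,41]},{"offset":[-275,-254,25],"delta_rot":[0,0,47]},{"offset":[-310,-286,28],"delta_rot":[0,0,53]},{"offset":[-345,-319,30],"delta_rot":[0,0,59]},{"offset":[-380,-351,31],"delta_rot":[0,0,64]},{"offset":[-410,-379,31],"delta_rot":[0,0,66.5]}]' 0
python3 -c "
from h import *
goal([509,-18,150]);st()"
```

```text
time_s: 1.4
position: [474.5, 59.2, 200.4]
tool_rot: [[0.005, 1.0, 0.0], [1.0, -0.005, 0.0], [0.0, 0.0, -1.0]]
wrist_force: [0.8, 0.1, 0.5]
opening: 85.2
gripper_force: 0.0
offset [-77.   34.9  50.4] rot [ 0.  -0.  -0.3]
1.4 pos [474.5  59.2 200.4] F [0.8 0.1 0.5] open 85.2 q [-39.   5.  30. 105.  -2.  71.  -9.]
```

```bash
python3 -m creep '[{"offset":[-20,9,10],"delta_rot":[0,0,0]},{"offset":[-40,18,20],"delta_rot":[0,0,0]},{"offset":[-60,27,30],"delta_rot":[0,0,0]},{"offset":[-72,32,42],"delta_rot":[0,0,0]},{"offset":[-77,35,55],"delta_rot":[0,0,0]},{"offset":[-77,35,65],"delta_rot":[0,0,0]},{"offset":[-77,35,65],"delta_rot":[0,0,0]}]' 0
python3 - <<'E'
from h import *
st()
a=cam("top");b=cam("side")
for n,c in(("t",a),("s",b)):
    u=proj(c,[509,-18,60]).astype(int); print(u)
    x0=max(u[0]-50,0);y0=u[1]-50; im=c[0][y0:y0+100,x0:x0+100,::-1]
    im=cv2.resize(im,(400,400),interpolation=cv2.INTER_CUBIC)
    for z in(0,45,90,135):
        p=(proj(c,bot.observe()["position"][:2].tolist()+[z] if hasattr(bot.observe()["position"],'tolist') else list(bot.observe()["position"][:2])+[z])-[x0,y0])*4
        cv2.circle(im,tuple(p.astype(int).tolist()),2,(0,255,255),-1)
    cv2.imwrite(f"pics/A_{n}.png",im)
cv2.imwrite("pics/A.png",np.hstack([cv2.imread("pics/A_t.png"),cv2.imread("pics/A_s.png")]))
E
```

```text
time_s: 2.1
position: [507.8, -14.3, 133.6]
tool_rot: [[-0.0, 1.0, -0.003], [1.0, 0.0, -0.0], [-0.0, -0.003, -1.0]]
wrist_force: [0.2, 0.7, 0.5]
opening: 85.2
gripper_force: 0.0
2.1 pos [507.8 -14.3 133.6] F [0.2 0.7 0.5] open 85.2 q [-31.  13.  33. 106.  -8.  64.   5.]
[323 214]
[339 228]
```

View pics/A.png

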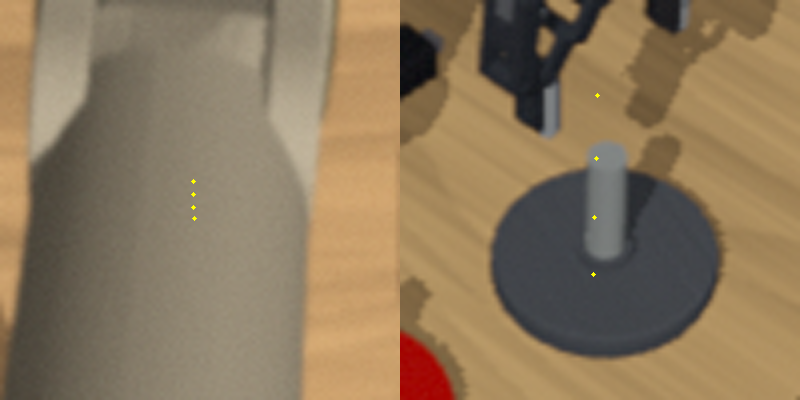

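The side view shows the TCP axis about 2.5 px (5 mm) left of A's stem, so the stem is at about (511,-18). I'll shift 4 mm in −y, descend, and half-close to make a loose cage.

```bash
python3 -m creep '[{"offset":[-2,0,10],"delta_rot":[0,0,0]},{"offset":[-4,1,25],"delta_rot":[0,0,0]},{"offset":[-4,1,40],"delta_rot":[0,0,0]},{"offset":[-4,1,55],"delta_rot":[0,0,0]},{"offset":[-4,1,70],"delta_rot":[0,0,0]},{"offset":[-4,1,85],"delta_rot":[0,0,0]},{"offset":[-4,1,95],"delta_rot":[0,0,0]},{"offset":[-4,1,103],"delta_rot":[0,0,0]},{"offset":[-4,1,103],"delta_rot":[0,0,0]}]' 0
python3 -m creep '[{"offset":[0,0,0],"delta_rot":[0,0,0]},{"offset":[0,0,0],"delta_rot":[0,0,0]},{"offset":[0,0,0],"delta_rot":[0,0,0]},{"offset":[0,0,0],"delta_rot":[0,0,0]}]' 0.58
```

```text
time_s: 3.1
position: [509.5, -19.1, 31.4]
tool_rot: [[0.0, 1.0, -0.001], [1.0, -0.0, -0.0], [-0.0, -0.001, -1.0]]
wrist_force: [-0.6, 0.3, -0.3]
opening: 85.4
gripper_force: 0.0
time_s: 3.5
position: [510.3, -19.2, 32.7]
tool_rot: [[0.001, 1.0, 0.001], [1.0, -0.001, 0.0], [0.0, 0.001, -1.0]]
wrist_force: [1.2, -0.1, -0.4]
opening: 35.9
gripper_force: 0.0
```

```bash
f(){ grep -E "time|position|wrist"; }
python3 -m creep '[{"offset":[0,5,0],"delta_rot":[0,0,0]},{"offset":[0,10,0],"delta_rot":[0,0,0]},{"offset":[0,14,0],"delta_rot":[0,0,0]},{"offset":[0,18,0],"delta_rot":[0,0,0]}]' | f
python3 -m creep '[{"offset":[0,4,0],"delta_rot":[0,0,0]},{"offset":[0,8,0],"delta_rot":[0,0,0]},{"offset":[0,12,0],"delta_rot":[0,0,0]}]' | f
python3 -m creep '[{"offset":[0,4,0],"delta_rot":[0,0,0]},{"offset":[0,8,0],"delta_rot":[0,0,0]},{"offset":[0,12,0],"delta_rot":[0,0,0]}]' | f
python3 -m creep '[{"offset":[0,4,0],"delta_rot":[0,0,0]},{"offset":[0,8,0],"delta_rot":[0,0,0]},{"offset":[0,12,0],"delta_rot":[0,0,0]}]' | f
python3 -m creep '[{"offset":[0,4,0],"delta_rot":[0,0,0]},{"offset":[0,8,0],"delta_rot":[0,0,0]},{"offset":[0,12,0],"delta_rot":[0,0,0]}]' | f
python3 -m creep '[{"offset":[0,3,0],"delta_rot":[0,0,0]},{"offset":[0,6,0],"delta_rot":[0,0,0]}]' | f
```

```text
time_s: 3.9
position: [528.3, -19.2, 32.2]
wrist_force: [-1.6, 0.4, 1.6]
time_s: 4.2
position: [540.3, -19.3, 32.2]
wrist_force: [-1.2, 0.1, 0.1]
time_s: 4.5
position: [552.3, -19.2, 32.2]
wrist_force: [-1.1, -0.3, 0.3]
time_s: 4.8
position: [564.3, -19.2, 32.2]
wrist_force: [-0.6, -0.1, -1.1]
time_s: 5.1
position: [576.3, -19.2, 32.2]
wrist_force: [-2.2, -0.9, -1.0]
time_s: 5.3
position: [582.3, -19.2, 32.3]
wrist_force: [-0.7, 0.0, 0.5]
```

Run:
```python
from h import *
st(); c=cam("side"); x0,y0=290,130
for u,ax in discs(c,(360,170,440,270)): print(u,ax,ray(c,u,18))
print(proj(c,[582,-19,45]))
cv2.imwrite("pics/A2.png",cv2.resize(c[0][y0:y0+150,x0:x0+200,::-1],(800,600)))
```

```text
5.3 pos [582.3 -19.2  32.3] F [-0.7  0.   0.5] open 35.6 q [-24.  29.  30. 100. -17.  56.  12.]
(369.8897285461426, 205.61915969848633) (49.59256362915039, 86.828857421875) [632.79490208  -0.80912179  18.        ]
[362.16768538 213.99457201]
```

View pics/A2.png

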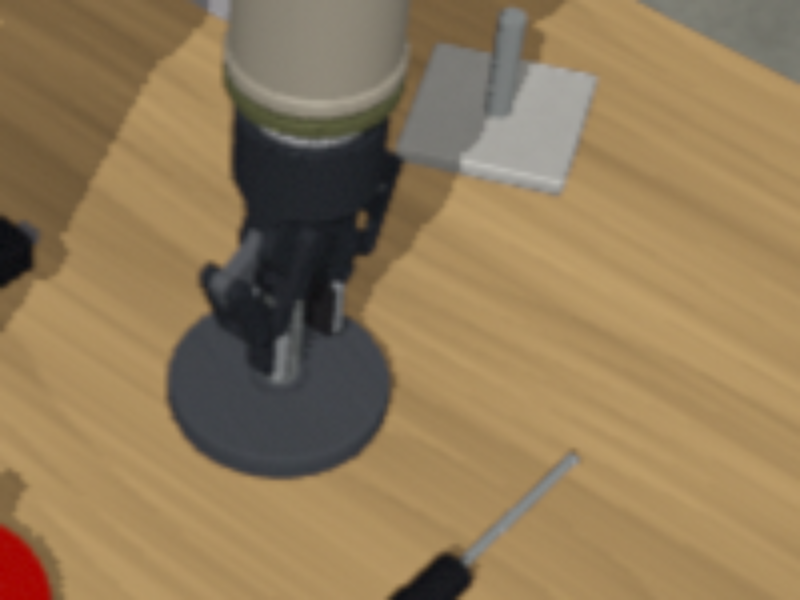

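Base A slid along inside the cage for about 65 mm, with its disc now at (360,226), and the drag was only about 1.3 N, so its sole is the worn one. I'll release it, lift, and test B at about (492,-340).

```bash
python3 -m creep '[{"offset":[0,-6,0],"delta_rot":[0,0,0]},{"offset":[0,-6,0],"delta_rot":[0,0,0]},{"offset":[0,-6,0],"delta_rot":[0,0,0]},{"offset":[0,-6,-20],"delta_rot":[0,0,0]},{"offset":[0,-6,-50],"delta_rot":[0,0,0]},{"offset":[0,-6,-80],"delta_rot":[0,0,0]},{"offset":[0,-6,-110],"delta_rot":[0,0,0]},{"offset":[0,-6,-130],"delta_rot":[0,0,0]}]' 0
python3 -m creep '[{"offset":[-20,-5,0],"delta_rot":[0,0,0]},{"offset":[-50,-13,0],"delta_rot":[0,0,0]},{"offset":[-85,-22,0],"delta_rot":[0,0,0]},{"offset":[-120,-31,0],"delta_rot":[0,0,0]},{"offset":[-155,-40,0],"delta_rot":[0,0,0]},{"offset":[-190,-50,0],"delta_rot":[0,0,0]},{"offset":[-225,-60,0],"delta_rot":[0,0,0]},{"offset":[-260,-69,5],"delta_rot":[0,0,0]},{"offset":[-290,-77,15],"delta_rot":[0,0,0]},{"offset":[-310,-82,20],"delta_rot":[0,0,0]},{"offset":[-321,-84,25],"delta_rot":[0,0,0]},{"offset":[-321,-84,25],"delta_rot":[0,0,0]}]' 0
python3 - <<'E'
from h import *
st();p=list(bot.observe()["position"])
b=cam("side"); u=proj(b,[492,-340,60]).astype(int); x0,y0=(u-50)
im=cv2.resize(b[0][y0:y0+100,x0:x0+100,::-1],(500,500),interpolation=cv2.INTER_CUBIC)
for z in(0,45,90,135):
    q=(proj(b,p[:2]+[z])-[x0,y0])*5; cv2.circle(im,tuple(q.astype(int).tolist()),2,(0,255,255),-1)
cv2.imwrite("pics/B.png",im)
E
```

```text
time_s: 6.15
position: [576.8, -19.4, 164.8]
tool_rot: [[0.001, 1.0, 0.003], [1.0, -0.001, 0.0], [0.0, 0.003, -1.0]]
wrist_force: [1.4, -0.4, -1.8]
opening: 85.6
gripper_force: 0.0
time_s: 7.35
position: [490.8, -341.4, 136.7]
tool_rot: [[0.003, 1.0, -0.001], [1.0, -0.003, -0.0], [-0.0, -0.001, -1.0]]
wrist_force: [-0.6, 0.8, -0.8]
opening: 85.4
gripper_force: 0.0
7.35 pos [ 490.8 -341.4  136.7] F [-0.6  0.8 -0.8] open 85.4 q [  3.  26.  39.  92. -17.  68.  45.]
```

View pics/B.png

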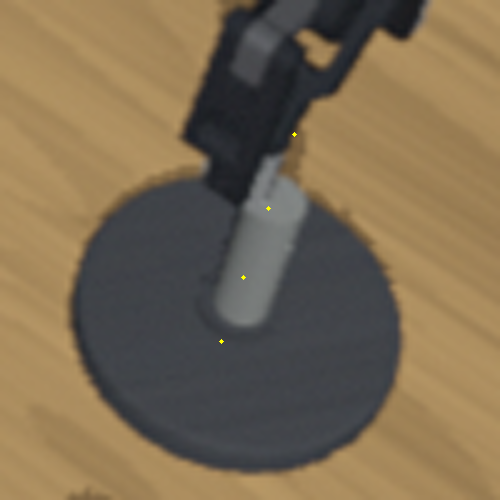

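The stem axis in the image is about 2.6 px right of and 1.5 px above the TCP axis, so the offset is a few mm. I'll correct for it, descend and cage.

```bash
python3 -m creep '[{"offset":[-1,2,10],"delta_rot":[0,0,0]},{"offset":[-2,3,25],"delta_rot":[0,0,0]},{"offset":[-2,3,40],"delta_rot":[0,0,0]},{"offset":[-2,3,55],"delta_rot":[0,0,0]},{"offset":[-2,3,70],"delta_rot":[0,0,0]},{"offset":[-2,3,85],"delta_rot":[0,0,0]},{"offset":[-2,3,98],"delta_rot":[0,0,0]},{"offset":[-2,3,106],"delta_rot":[0,0,0]},{"offset":[-2,3,106],"delta_rot":[0,0,0]}]' 0
python3 -m creep '[{"offset":[0,0,0],"delta_rot":[0,0,0]},{"offset":[0,0,0],"delta_rot":[0,0,0]},{"offset":[0,0,0],"delta_rot":[0,0,0]},{"offset":[0,0,0],"delta_rot":[0,0,0]}]' 0.58
```

```text
time_s: 8.3
position: [494.1, -341.8, 29.9]
tool_rot: [[0.001, 1.0, -0.002], [1.0, -0.001, 0.001], [0.001, -0.002, -1.0]]
wrist_force: [-0.6, 0.4, 0.9]
opening: 85.3
gripper_force: 0.0
time_s: 8.7
position: [495.1, -342.4, 31.8]
tool_rot: [[0.001, 1.0, 0.001], [1.0, -0.001, -0.0], [-0.0, 0.001, -1.0]]
wrist_force: [-0.4, 0.3, 0.3]
opening: 36.0
gripper_force: 0.0
```

```bash
f(){ grep -E "time|position|wrist"; }
python3 -m creep '[{"offset":[0,5,0],"delta_rot":[0,0,0]},{"offset":[0,10,0],"delta_rot":[0,0,0]},{"offset":[0,14,0],"delta_rot":[0,0,0]},{"offset":[0,18,0],"delta_rot":[0,0,0]}]' | f
python3 -m creep '[{"offset":[0,4,0],"delta_rot":[0,0,0]},{"offset":[0,8,0],"delta_rot":[0,0,0]},{"offset":[0,12,0],"delta_rot":[0,0,0]}]' | f
python3 -m creep '[{"offset":[0,4,0],"delta_rot":[0,0,0]},{"offset":[0,8,0],"delta_rot":[0,0,0]},{"offset":[0,12,0],"delta_rot":[0,0,0]}]' | f
python3 -m creep '[{"offset":[0,4,0],"delta_rot":[0,0,0]},{"offset":[0,8,0],"delta_rot":[0,0,0]},{"offset":[0,12,0],"delta_rot":[0,0,0]}]' | f
python3 -m creep '[{"offset":[0,4,0],"delta_rot":[0,0,0]},{"offset":[0,8,0],"delta_rot":[0,0,0]},{"offset":[0,12,0],"delta_rot":[0,0,0]}]' | f
python3 -m creep '[{"offset":[0,3,0],"delta_rot":[0,0,0]},{"offset":[0,6,0],"delta_rot":[0,0,0]}]' | f
```

```text
time_s: 9.1
position: [511.3, -342.9, 31.3]
wrist_force: [-7.4, 0.8, 6.3]
time_s: 9.4
position: [523.3, -343.1, 31.3]
wrist_force: [-7.1, 0.2, 6.2]
time_s: 9.7
position: [535.3, -343.2, 31.4]
wrist_force: [-8.3, -0.0, 5.1]
time_s: 10.0
position: [547.3, -343.2, 31.4]
wrist_force: [-7.7, 0.3, 5.9]
time_s: 10.3
position: [559.3, -343.2, 31.4]
wrist_force: [-8.7, -0.1, 6.2]
time_s: 10.5
position: [565.3, -343.2, 31.4]
wrist_force: [-7.4, -0.2, 6.0]
```

B drags with about 7.7 N against 1.3 N for A, so B is the grippy one. I'll close the gripper on it and lift.

```bash
python3 -m creep '[{"offset":[0,0,0],"delta_rot":[0,0,0]},{"offset":[0,0,0],"delta_rot":[0,0,0]},{"offset":[0,0,0],"delta_rot":[0,0,0]},{"offset":[0,0,0],"delta_rot":[0,0,0]},{"offset":[0,0,0],"delta_rot":[0,0,0]},{"offset":[0,0,0],"delta_rot":[0,0,0]}]' 1
python3 -m creep '[{"offset":[0,0,-5],"delta_rot":[0,0,0]},{"offset":[0,0,-15],"delta_rot":[0,0,0]},{"offset":[0,0,-30],"delta_rot":[0,0,0]},{"offset":[0,0,-50],"delta_rot":[0,0,0]},{"offset":[0,0,-75],"delta_rot":[0,0,0]},{"offset":[0,0,-100],"delta_rot":[0,0,0]},{"offset":[0,0,-125],"delta_rot":[0,0,0]},{"offset":[0,0,-150],"delta_rot":[0,0,0]},{"offset":[0,0,-165],"delta_rot":[0,0,0]},{"offset":[0,0,-170],"delta_rot":[0,0,0]},{"offset":[0,0,-170],"delta_rot":[0,0,0]}]'
python3 - <<'E'
from h import *
st(); c=cam("side"); cv2.imwrite("pics/l.png",c[0][:,:,::-1])
for u in((165,158),(282,168),(229,136),(230,190)): print(u,ray(c,u,71).round(),ray(c,u,9).round())
goal([540,-120,200])
E
```

```text
time_s: 11.1
position: [565.8, -343.1, 31.5]
tool_rot: [[0.002, 1.0, -0.002], [1.0, -0.002, -0.0], [-0.0, -0.002, -1.0]]
wrist_force: [-5.2, -1.2, 4.4]
opening: 18.6
gripper_force: 58.8
time_s: 12.2
position: [567.0, -342.3, 201.7]
tool_rot: [[0.001, 1.0, 0.001], [1.0, -0.001, -0.0], [-0.0, 0.001, -1.0]]
wrist_force: [-0.1, -0.2, -9.5]
opening: 18.3
gripper_force: 59.1
12.2 pos [ 567.  -342.3  201.7] F [-0.1 -0.2 -9.5] open 18.3 q [  4.  31.  38.  76. -19.  79.  41.]
(165, 158) [402. 403.  71.] [437. 468.   9.]
(282, 168) [552. 185.  71.] [598. 234.   9.]
(229, 136) [548. 352.  71.] [593. 413.   9.]
(230, 190) [430. 220.  71.] [467. 272.   9.]
offset [221.9 -26.7   0.7] rot [-0.1 -0.  -0. ]
```

View pics/l.png

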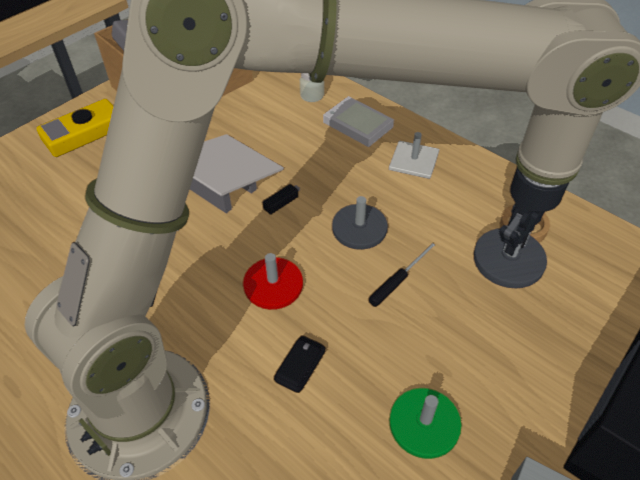

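The lift is good: Fz is about −9.5 N with the base level, and A stands upright at (360,226). The side view puts the board corners within about 8 mm of the top view, so I take the middle as (499,321). Now I'll carry B across.

```bash
python3 -m creep '[{"offset":[8,0,-5],"delta_rot":[0,0,0]},{"offset":[24,-2,-10],"delta_rot":[0,0,0]},{"offset":[48,-5,-15],"delta_rot":[0,0,0]},{"offset":[78,-9,-18],"delta_rot":[0,0,0]},{"offset":[110,-13,-20],"delta_rot":[0,0,0]},{"offset":[144,-17,-20],"delta_rot":[0,0,0]},{"offset":[178,-21,-20],"delta_rot":[0,0,0]},{"offset":[212,-25,-20],"delta_rot":[0,0,0]},{"offset":[246,-28,-20],"delta_rot":[0,0,0]},{"offset":[280,-31,-20],"delta_rot":[0,0,0]},{"offset":[314,-34,-20],"delta_rot":[0,0,0]},{"offset":[348,-37,-20],"delta_rot":[0,0,0]}]'|head -3
python3 -m creep '[{"offset":[34,-3,0],"delta_rot":[0,0,0]},{"offset":[68,-6,0],"delta_rot":[0,0,0]},{"offset":[102,-8,0],"delta_rot":[0,0,0]},{"offset":[136,-10,0],"delta_rot":[0,0,0]},{"offset":[168,-12,0],"delta_rot":[0,0,0]},{"offset":[198,-14,0],"delta_rot":[0,0,0]},{"offset":[226,-15,0],"delta_rot":[0,0,0]},{"offset":[252,-16,0],"delta_rot":[0,0,0]},{"offset":[274,-17,0],"delta_rot":[0,0,0]},{"offset":[292,-18,0],"delta_rot":[0,0,0]},{"offset":[306,-18,0],"delta_rot":[0,0,0]},{"offset":[314,-18,0],"delta_rot":[0,0,0]}]'
python3 - <<'E'
from h import *
st()
a=np.radians(2.5);t=np.radians(18)
s=np.array([np.cos(a),np.sin(a),0]);n=np.array([np.sin(t)*s[0],np.sin(t)*s[1],np.cos(t)]); z=-n; x=np.array([-np.sin(a),np.cos(a),0]); y=np.cross(z,x)
R=np.column_stack([x,y,z]);print(R.round(2).tolist())
m=np.array([499,321,40]); p=m+31.5*n; print(p.round(1))
goal(p+60*n,Rt=R); goal(p,Rt=R)
E
```

```text
time_s: 13.45
position: [529.0, 7.6, 220.7]
tool_rot: [[0.0, 1.0, -0.001], [1.0, -0.0, 0.0], [0.0, -0.001, -1.0]]
time_s: 14.65
position: [511.7, 321.0, 220.8]
tool_rot: [[-0.001, 1.0, -0.001], [1.0, 0.001, -0.0], [-0.0, -0.001, -1.0]]
wrist_force: [0.1, 0.8, -8.6]
opening: 18.2
gripper_force: 59.4
14.65 pos [511.7 321.  220.8] F [ 0.1  0.8 -8.6] open 18.2 q [-52.  20.  23.  84.  -8.  77. -29.]
[[-0.04, 0.95, -0.31], [1.0, 0.04, -0.01], [0.0, -0.31, -0.95]]
[508.7 321.4  70. ]
offset [ 1.2 15.6 93.7] rot [17.9 -0.4 -2.5]
offset [  0.5  -2.9 150.8] rot [17.9 -0.4 -2.5]
```

```bash
python3 -m creep '[{"offset":[0,2,10],"delta_rot":[2,0,0]},{"offset":[0,5,22],"delta_rot":[5,0,-1]},{"offset":[0,7,36],"delta_rot":[8,0,-1]},{"offset":[0,10,52],"delta_rot":[11,0,-2]},{"offset":[1,13,68],"delta_rot":[14,-0.4,-2.5]},{"offset":[1,15,82],"delta_rot":[16,-0.4,-2.5]},{"offset":[1,15.6,91],"delta_rot":[17.9,-0.4,-2.5]},{"offset":[1,15.6,94],"delta_rot":[17.9,-0.4,-2.5]},{"offset":[1,15.6,94],"delta_rot":[17.9,-0.4,-2.5]},{"offset":[1,15.6,94],"delta_rot":[17.9,-0.4,-2.5]}]'
python3 - <<'E'
from h import *
st()
a=np.radians(2.5);t=np.radians(18)
s=np.array([np.cos(a),np.sin(a),0]);n=np.array([np.sin(t)*s[0],np.sin(t)*s[1],np.cos(t)]); z=-n; x=np.array([-np.sin(a),np.cos(a),0]); y=np.cross(z,x)
goal(np.array([499,321,40])+31.5*n,Rt=np.column_stack([x,y,z]))
cs=[cam("top"),cam("side")]
def crop(c):
    u=proj(c,[499,321,60]).astype(int); x0=max(u[0]-70,0);y0=max(u[1]-85,0)
    return cv2.resize(c[0][y0:y0+150,x0:x0+140,::-1],(390,418),interpolation=cv2.INTER_CUBIC)
cv2.imwrite("pics/P.png",np.hstack([crop(c) for c in cs]))
E
```

```text
time_s: 15.65
position: [528.3, 320.9, 128.2]
tool_rot: [[-0.043, 0.951, -0.305], [0.999, 0.041, -0.013], [0.0, -0.305, -0.952]]
wrist_force: [-1.2, -0.0, -7.8]
opening: 18.5
gripper_force: 59.8
15.65 pos [528.3 320.9 128.2] F [-1.2 -0.  -7.8] open 18.5 q [-41.  38.  20.  71. -19.  89. -18.]
offset [ 1.3 -0.8 61.4] rot [ 0.2 -0.  -0. ]
```

View pics/P.png

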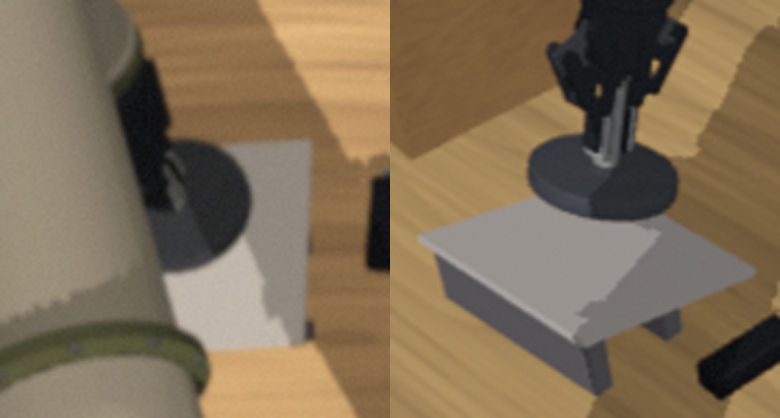

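The base hovers over the board, tilted parallel to it, and roughly centred. I'll lower it along the normal, slowly near contact.

```bash
f(){ grep -E "time|position|wrist"; }
python3 -m creep '[{"offset":[0,0,6],"delta_rot":[0,0,0]},{"offset":[1,-1,15],"delta_rot":[0,0,0]},{"offset":[1,-1,24],"delta_rot":[0,0,0]},{"offset":[1,-1,33],"delta_rot":[0,0,0]},{"offset":[1,-1,42],"delta_rot":[0,0,0]},{"offset":[1,-1,49],"delta_rot":[0,0,0]},{"offset":[1,-1,53],"delta_rot":[0,0,0]},{"offset":[1,-1,56],"delta_rot":[0,0,0]},{"offset":[1,-1,56],"delta_rot":[0,0,0]}]'|f
python3 -m creep '[{"offset":[0,0,1],"delta_rot":[0,0,0]},{"offset":[0,0,2],"delta_rot":[0,0,0]},{"offset":[0,0,2],"delta_rot":[0,0,0]}]'|f
python3 -m creep '[{"offset":[0,0,0.7],"delta_rot":[0,0,0]},{"offset":[0,0,1.5],"delta_rot":[0,0,0]},{"offset":[0,0,1.5],"delta_rot":[0,0,0]}]'|f
```

```text
time_s: 16.65
position: [509.5, 320.9, 74.0]
wrist_force: [0.0, -0.2, -8.4]
time_s: 16.95
position: [509.1, 321.0, 72.5]
wrist_force: [-0.7, -0.0, -8.1]
time_s: 17.25
position: [508.5, 320.9, 70.8]
wrist_force: [-0.6, 0.2, -7.9]
```

```bash
f(){ grep -E "time|position|wrist"; }
python3 -m creep '[{"offset":[0,0,0.5],"delta_rot":[0,0,0]},{"offset":[0,0,1],"delta_rot":[0,0,0]},{"offset":[0,0,1],"delta_rot":[0,0,0]}]'|f
python3 -m creep '[{"offset":[0,0,0.5],"delta_rot":[0,0,0]},{"offset":[0,0,1],"delta_rot":[0,0,0]},{"offset":[0,0,1],"delta_rot":[0,0,0]}]'|f
```

```text
time_s: 17.55
position: [508.5, 320.9, 70.3]
wrist_force: [0.6, -0.8, -5.9]
time_s: 17.85
position: [508.6, 320.9, 70.0]
wrist_force: [2.4, -0.1, 2.3]
```

The base is seated: the load has come off and there's a slight press. I'll open and retreat along the normal.

```bash
python3 -m creep '[{"offset":[0,0,0],"delta_rot":[0,0,0]},{"offset":[0,0,0],"delta_rot":[0,0,0]},{"offset":[0,0,0],"delta_rot":[0,0,0]},{"offset":[0,0,0],"delta_rot":[0,0,0]},{"offset":[0,0,0],"delta_rot":[0,0,0]},{"offset":[0,0,0],"delta_rot":[0,0,0]}]' 0
python3 -m creep '[{"offset":[0,0,-5],"delta_rot":[0,0,0]},{"offset":[0,0,-15],"delta_rot":[0,0,0]},{"offset":[0,0,-30],"delta_rot":[0,0,0]},{"offset":[0,0,-50],"delta_rot":[0,0,0]},{"offset":[0,0,-75],"delta_rot":[0,0,0]},{"offset":[0,0,-100],"delta_rot":[0,0,0]},{"offset":[0,0,-125],"delta_rot":[0,0,0]},{"offset":[0,0,-145],"delta_rot":[0,0,0]},{"offset":[0,0,-150],"delta_rot":[0,0,0]},{"offset":[0,0,-150],"delta_rot":[0,0,0]}]'
python3 - <<'E'
from h import *
c=cam("side"); cv2.imwrite("pics/F.png",cv2.resize(c[0][60:300,120:440,::-1],(800,600)))
print(proj(c,[499,321,40]))
E
```

```text
time_s: 18.45
position: [507.9, 321.0, 69.0]
tool_rot: [[-0.044, 0.951, -0.307], [0.999, 0.041, -0.013], [-0.0, -0.307, -0.952]]
wrist_force: [0.2, 1.2, -0.2]
opening: 85.3
gripper_force: 0.0
time_s: 19.45
position: [554.7, 322.9, 212.6]
tool_rot: [[-0.043, 0.951, -0.305], [0.999, 0.041, -0.013], [0.0, -0.306, -0.952]]
wrist_force: [-0.1, -0.5, -0.0]
opening: 85.6
gripper_force: 0.0
[224.06471678 162.8669743 ]
```

View pics/F.png

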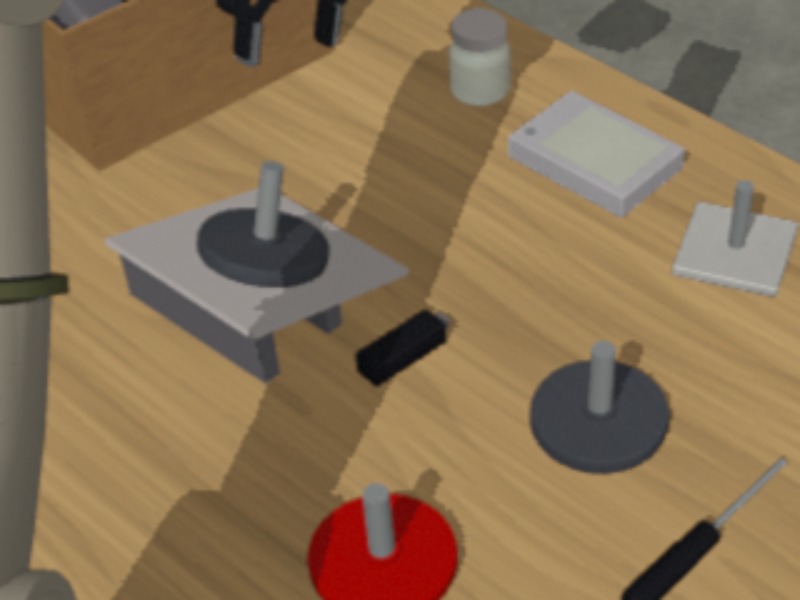

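Base B stands flat at crop (262,250), against a board centre near (261,259), and A is upright at (600,415). I'll check that B isn't creeping, then hand in.

```bash
python3 -m creep '[{"offset":[0,0,0],"delta_rot":[0,0,0]},{"offset":[0,0,0],"delta_rot":[0,0,0]},{"offset":[0,0,0],"delta_rot":[0,0,0]},{"offset":[0,0,0],"delta_rot":[0,0,0]},{"offset":[0,0,0],"delta_rot":[0,0,0]},{"offset":[0,0,0],"delta_rot":[0,0,0]},{"offset":[0,0,0],"delta_rot":[0,0,0]},{"offset":[0,0,0],"delta_rot":[0,0,0]}]'|head -1
python3 - <<'E'
from h import *
o=cv2.imread("pics/F.png"); c=cam("side"); n=cv2.resize(c[0][60:300,120:440,::-1],(800,600))
d=cv2.absdiff(o,n)[150:310,170:360].max(2); print("changed px",(d>40).sum())
if (d>40).sum()<150: print(bot.job_done())
E
```

```text
time_s: 20.3
changed px 0
the job is handed in; nothing more can be done
None
```

The job is handed in: base B, the grippier one (about 7.7 N drag), stands flat at about the middle of the show board and hasn't crept, and base A, the slippery one (about 1.3 N), is upright on the bench; it took about 20 s of the 58 s allowed.

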